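Hang the hook-on cup on the spares bin

TASK

In the pine drawer, pick up the yellow cup that has a steel hook on its back and hang it by that hook over the near long rim (the one facing the robot) of the blue steel spares bin: cup on the outside of the bin, hook tongue inside, hanging by itself well clear of the drawer bottom, away from the bin's corners. Leave the plain yellow cup without a hook where it stands.

Things in the scene. Friction and masses are not known exactly. Their poses are not given: they have to be found in the camera images.
- hook_cup: Loose yellow square open-topped metal cup with a steel hook, 0.14 kg, upright on the drawer bottom (8 mm above the work surface): 50 x 50 mm, 75 mm tall, 3 mm walls. Origin: centre of its underside; z up; x points out of its back, which bears the hook and looks away from the robot within 35 degrees. Its plain sides face +y and -y: the 50 mm grasp from above. Once hung it leans about 10 degrees.
- hook (a point): Centre of the underside of the hook's bridge, mid-gap, at (37, 0, 75) mm in the cup's frame; it comes to rest on the rim. Axes as the cup's. Hook 30 mm wide (y): strap on the back wall to x = 27 mm, level bridge to x = 51 mm with top at z = 79 mm, then a tongue down to z = 52 mm, flaring outwards. Gap from strap to tongue: 20 mm under the bridge, about 26 mm at the mouth.
- bin: Blue steel open-topped bin, fixed on the drawer bottom: 110 mm (x) by 170 mm (y), 100 mm tall, 4 mm plain-topped walls. Origin: centre of its underside; z up; y along its long sides. Its -x side is the near long wall, facing the robot within about 20 degrees; that wall's top edge runs at x = -53 mm (mid-thickness), z = 100 mm.
- plain_cup: The other loose yellow cup, same 50 x 50 x 75 mm but with no hook; leave it alone. Origin: centre of its underside. The cups stand side by side in either order, centres at least 120 mm apart. The drawer's walls stand 60 mm above the work surface; other fittings lying in it, off the cups and the bin's near side, are under 60 mm tall.
Things that resemble listed ones, but are neither listed nor needed, are in the scene too. What is shaped like the hook_cup but red or turquoise is not meant.

How it is judged:
At the end, for the whole second after the job is handed in: Hooked cup at rest on the near long wall: mid-hook within 16 mm of its top edge across it, 10 mm below to 12 mm above rim height, at most 66 mm along it from its middle; cup outside the bin, within 25 degrees of upright, underside at least 10 mm above the drawer bottom (x of hook in the frame of bin between -0.071 and -0.037 m and y of hook in the frame of bin between -0.066 and 0.066 m and z of hook in the frame of bin between 0.09 and 0.112 m and x of hook_cup in the frame of bin below -0.057 m and angle between hook_cup's own z axis and vertical below 0.45 rad and height (world z) of hook_cup above 0.018 m and linear speed of hook_cup below 0.02 m/s and angular speed of hook_cup below 0.2 rad/s); the robot touches nothing.
It fails at once if the plain cup is shifted by more than 30 mm (distance of plain_cup from where it was at the start of the episode above 0.03 m).
It also fails if it takes over 40 s, if anything falls off the work surface, if the arm or the gripper's body presses on something with over 40 N, if the wrist force passes 120 N, or if a joint passes its speed limit or range.

ROBOT

A 6-joint arm with a two-finger parallel gripper is mounted at the origin on the work surface. World frame = base frame: x ahead of the robot, y to its left, z up, the work surface at z = 0. Lengths are in m, angles in rad, forces in N, time in s.
With the tool pointing down it reaches from about 0.325 to 0.75 m from the base axis. Payload 7.6 kg.
Tool frame: the origin (TCP) lies at the very end of the fingers, on their centre line; the grasp point (between the pads) lies 19 mm behind it (robot.hold_point_z is the distance from the TCP to the grasp point, in m); z points along the fingers, y is the direction in which the jaws open and shut (so a half turn about z gives the same grasp; the last joint's range is limited). The gripper opens to 85 mm and grips with 20 to 120 N. Pads are 22 mm wide; open, the fingers measure 114 mm over their backs; the gripper's body (76 mm by 85 mm) begins 54 mm behind the grasp point. The pads swing forward as they close: fully open they stand 13 mm farther back than shut.
Start: joints at [-1.393, 0.052, 1.401, -0, 1.689, -0.07], TCP at [0.129, -0.509, 0.231] pointing down, gripper open.
Joint ranges: [-2.9, 2.9], [-0.91, 2.17], [0.12, 2.37], [-1.06, 4.2], [0.26, 2.73], [-2.93, 2.93]. Speed limits (rad/s): [2.57, 2.57, 3.01, 3.14, 3.14, 3.14].

INTERFACE

Orientations are given as a unit quaternion [x, y, z, w].
In Python, from station import robot, camera, get_calibration gives the robot as it stands. The module is installed in compiled form; this text tells all that it offers.
- The arm moves only by the tool play_rows, never from a script. Its argument "motion" is a list of rows, each an object of numbers: "dx", "dy", "dz": the shift along the tool's x, y, z in cm; "rx", "ry", "rz": the turn, a rotation vector about the tool's x, y, z in degrees; "gripper": the opening in per cent of the stroke, from 0 (shut) to 100 (fully open). In form: [{"dx": .., "dy": .., "dz": .., "rx": .., "ry": .., "rz": .., "gripper": ..}, ...]. A call has 1 to 12 rows; each row shifts and turns the commanded pose from where the row before left it, along the tool's axes as they then stand; what a row does not reach is not made up. A row lasts 1/8 s, in which the tool goes at most 62.5 mm and 10.7 degrees, less where a joint would pass 70% of its speed; a pose out of reach is approached as far as the arm can. A call is refused whole if a number of a shift passes 6.25 or a number of a turn 10.7, either way. A call with a gripper value outside its range is refused whole. The fingers move at their own pace and stop on an object; the grip force is fixed at half the most. Time passes only in rows, so rows that do not move let the fingers close. It gives the time, the measured TCP pose, the force and the opening at its end, in the units of the state.
- robot.read_state(): the state, without advancing time (a new reading comes with each control period).
- camera(name): name is "scene" or "side" or "wrist"; returns the picture (420x560x3 uint8, red, green, blue); there is no depth.
- get_calibration(name): a dict with "mtx" (3x3 intrinsics, pixels), "pose" (4x4, takes a point from camera to world coordinates). Camera axes: x right, y up, looking along -z (the intrinsics and any distortion apply to the point x, -y, -z); pixel columns grow to the right and rows downward; lengths in m; the calibration is good to about 2 mm. A picture is of the moment at which its call begins: read the wrist's pose just before it. get_calibration takes no time and is no camera call; for the wrist camera it gives the pose at the moment of the call.
- robot.close_job(): hands the job in, once; it reports no verdict.
The state is a dict: "time_s": time; "joint_pos": joint angles; "joint_velocities": joint speeds; "joint_efforts": joint torques, N m; "tcp_pos": TCP position; "orientation": TCP orientation; "force": force on the tool from outside, world axes, zero at the start; "ft_torque": the same for the moment, N m; "finger_gap": opening from 0.0 (shut) to 1.0 (fully open).
Only numpy, scipy, OpenCV 4.12 (cv2) and the standard library are available. Lean on these libraries where they do the work, as an engineer would, in place of code of your own. Each camera call takes 0.05 s, during which the arm holds its last target. There are 200 camera calls.

## Working session

There is one attempt and no reset: what is moved stays moved. The work goes in short steps, Python scripts to look and compute and a tool call to move; the robot and the scene stay as the last step left them, time stands still between calls to the robot, and variables do not carry over. Pictures are saved under pics/ and viewed, about 8 in all and at most 12, crops included, and the job is handed in when it is done.

Besides the shell and the picture viewer there is one more tool, called after "Call:" in YAML: its name, and indented under it one key for each argument. play_rows: Moves the arm, as the interface text tells. Its arguments: {"type":"object","properties":{"motion":{"type":"array","items":{"type":"object","properties":{"dx":{"type":"number"},"dy":{"type":"number"},"dz":{"type":"number"},"rx":{"type":"number"},"ry":{"type":"number"},"rz":{"type":"number"},"gripper":{"type":"number"}}}}},"required":["motion"]}

```bash
mkdir -p pics; cat > h.py <<'E'
import numpy as np, cv2
from station import robot, camera, get_calibration
def save(n,im): cv2.imwrite(f'pics/{n}.png',im[:,:,::-1])
def ray(cal,u,v):
    K=np.array(cal['mtx']);P=np.array(cal['pose'])
    d=np.linalg.inv(K)@[u,v,1]; d=P[:3,:3]@[d[0],-d[1],-d[2]]
    return P[:3,3],d
def onz(cal,u,v,z):
    o,d=ray(cal,u,v); return o+d*(z-o[2])/d[2]
def proj(cal,p):
    P=np.array(cal['pose']);q=P[:3,:3].T@(np.array(p)-P[:3,3]);q=np.array(cal['mtx'])@[q[0],-q[1],-q[2]];return q[:2]/q[2]
E
python3 - <<'E'
from h import *
for n in('scene','side'):
    save(n+'0',camera(n)); c=get_calibration(n); print(n,np.round(c['mtx'],1).tolist(),np.round(c['pose'],3).tolist(),c.keys())
s=robot.read_state();print(s)
E
```

```text
scene [[522.3, 0.0, 276.5], [0.0, 522.3, 206.1], [0.0, 0.0, 1.0]] [[-0.847, -0.33, 0.416, 0.965], [0.531, -0.512, 0.675, 0.755], [-0.01, 0.793, 0.609, 0.877], [0.0, 0.0, 0.0, 1.0]] dict_keys(['mtx', 'pose'])
side [[407.8, 0.0, 273.7], [0.0, 407.8, 208.7], [0.0, 0.0, 1.0]] [[-0.999, 0.008, -0.046, 0.413], [-0.043, -0.53, 0.847, 0.687], [-0.018, 0.848, 0.53, 0.579], [0.0, 0.0, 0.0, 1.0]] dict_keys(['mtx', 'pose'])
{'time_s': 0.1, 'joint_pos': array([-1.39330642e+00,  5.27791329e-02,  1.40160320e+00, -1.47218886e-05,
        1.68860926e+00, -7.03260451e-02]), 'joint_velocities': array([-0.00111754, -0.00186333, -0.00375601,  0.00148731,  0.00063925,
        0.00012259]), 'joint_efforts': array([ 9.08787060e-04, -3.82582390e+01, -3.60986781e+01, -1.15897410e-04,
        4.72656175e-03, -1.76333606e-05]), 'tcp_pos': array([ 0.12873396, -0.50869906,  0.23056394]), 'orientation': array([ 9.92333087e-01,  1.23590273e-01, -4.47608521e-05, -6.98070870e-04]), 'force': array([-0.53077852,  0.80089608, -0.32290297]), 'ft_torque': array([-0.05164861, -0.008252  ,  0.02097489]), 'finger_gap': 0.9977877407076694}
```

View pics/scene0.png

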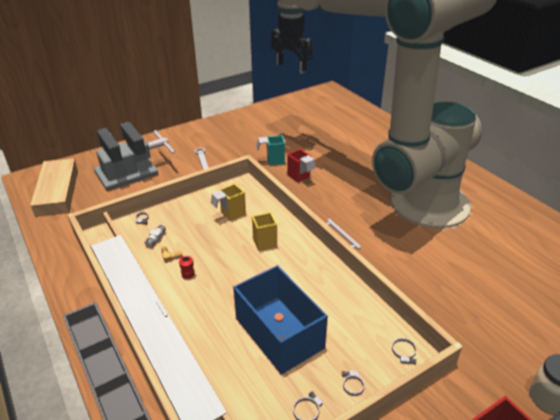

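View pics/side0.png

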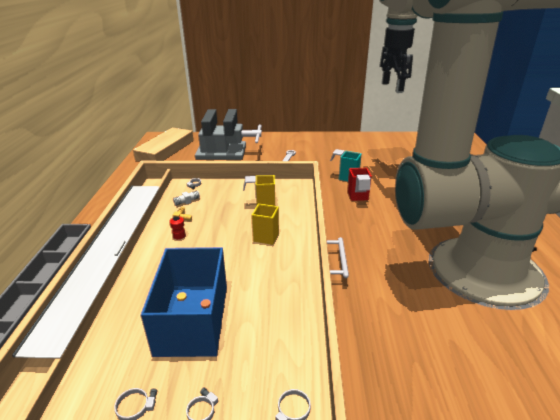

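The hooked cup is at about (232,202) in the scene view with its hook at (218,200). The plain cup is at (264,231) and the bin at (280,315). Zooming in for corners.

```bash
python3 - <<'E'
from h import *
a=cv2.imread('pics/scene0.png');b=cv2.imread('pics/side0.png')
A=cv2.resize(a[175:255,200:300],(400,320),interpolation=2)
B=cv2.resize(b[165:245,230:330],(400,320),interpolation=2)
C=cv2.resize(a[262:372,225:335],(280,280),interpolation=2)
D=cv2.resize(b[240:360,140:240],(233,280),interpolation=2)
o=np.zeros((600,800,3),np.uint8);o[:320,:400]=A;o[:320,400:]=B;o[320:,:280]=C;o[320:,400:633]=D
cv2.imwrite('pics/crop.png',o)
for n,im in(('scene',a),('side',b)):
    h=cv2.cvtColor(im,cv2.COLOR_BGR2HSV)
    m=cv2.inRange(h,(100,120,30),(125,255,255)); m[:230]=0
    cs=max(cv2.findContours(m,0,2)[0],key=cv2.contourArea)
    print(n,cv2.approxPolyDP(cv2.convexHull(cs),4,True)[:,0].tolist())
E
```

```text
scene [[276, 267], [326, 316], [323, 347], [282, 372], [238, 318], [235, 287]]
side [[221, 248], [225, 290], [216, 354], [153, 355], [142, 312], [165, 250]]
```

View pics/crop.png

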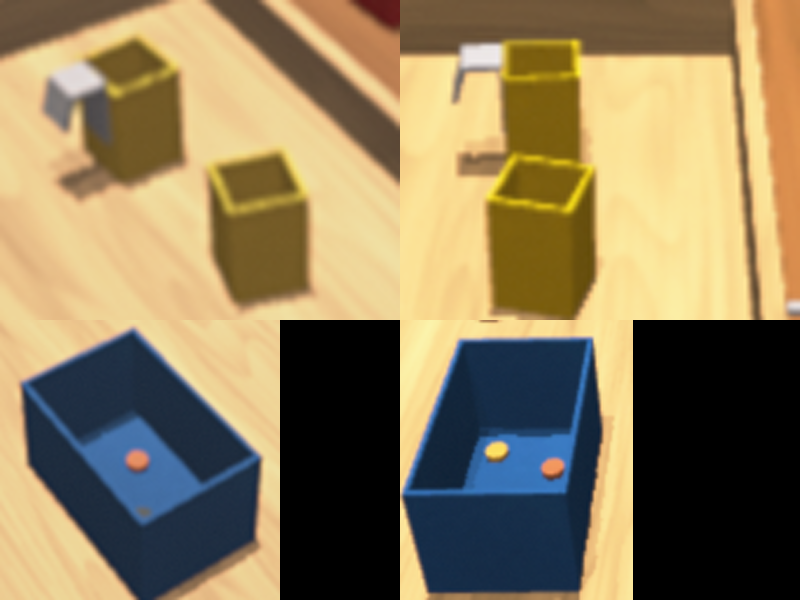

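```bash
python3 - <<'E'
from h import *
S=get_calibration('scene');D=get_calibration('side')
def show(n,c,pts,z):
    P=np.array([onz(c,*p,z)[:2] for p in pts]);print(n,np.round(P*1000).tolist(),'c',np.round(P.mean(0)*1000),'edges',np.round(np.linalg.norm(P-np.roll(P,-1,0),axis=1)*1000),'ang',[round(float(np.degrees(np.arctan2(*(q-p)[::-1]))),1) for p,q in zip(P,np.roll(P,-1,0))])
show('binS',S,[(277.6,266),(234,286.8),(280.8,341.8),(327.2,316.2)],.108)
show('binD',D,[(164.9,248.6),(222.7,248.1),(212,313.7),(141.3,313.7)],.108)
show('hcS',S,[(234.3,184.5),(245,191.5),(230.5,199),(220.5,189.5)],.083)
show('hcD',D,[(255.5,175.5),(275,175),(274.8,184.3),(255.8,185)],.083)
show('pcS',S,[(252.5,215.8),(271.3,213),(276.8,225),(258.5,227.8)],.083)
show('hookbridgeS',S,[(225.5-11,175+18),(200+86/4,175+63/4),(200+103/4,175+78/4),(200+63/4,175+95/4)],.087)
E
```

```text
binS [[548.0, 79.0], [653.0, 82.0], [647.0, 248.0], [541.0, 245.0]] c [597. 164.] edges [106. 166. 106. 166.] ang [1.8, 92.3, -178.4, -87.7]
binD [[654.0, 80.0], [544.0, 77.0], [536.0, 242.0], [646.0, 245.0]] c [595. 161.] edges [110. 166. 110. 165.] ang [-178.0, 92.8, 1.5, -87.3]
hcS [[467.0, -265.0], [458.0, -222.0], [505.0, -214.0], [508.0, -265.0]] c [ 484. -241.] edges [44. 48. 51. 41.] ang [101.0, 10.1, -87.3, -179.4]
hcD [[511.0, -270.0], [460.0, -273.0], [458.0, -222.0], [506.0, -218.0]] c [ 484. -246.] edges [52. 51. 48. 52.] ang [-176.3, 91.7, 5.0, -84.5]
pcS [[492.0, -124.0], [448.0, -109.0], [461.0, -62.0], [503.0, -77.0]] c [476. -93.] edges [47. 48. 44. 48.] ang [160.8, 74.1, -19.2, -102.9]
hookbridgeS [[530.0, -254.0], [510.0, -253.0], [509.0, -233.0], [539.0, -230.0]] c [ 522. -242.] edges [20. 21. 30. 25.] ang [177.2, 94.5, 4.7, -109.6]
```

Bin centre is about (0.596, 0.163) with yaw 2°. The hook cup is about (0.484, -0.244) with yaw about 4°. Edge lengths agree with the given sizes in both views. Moving above the cup.

Call:
play_rows:
  motion:
    - {"dx": 3.4, "dy": -1.4, "gripper": 100}
    - {"dx": 3.4, "dy": -1.4}
    - {"dx": 3.4, "dy": -1.4}
    - {"dx": 3.4, "dy": -1.4}
    - {"dx": 3.4, "dy": -1.4}
    - {"dx": 3.4, "dy": -1.4}
    - {"dx": 3.4, "dy": -1.4}
    - {"dx": 3.4, "dy": -1.4}
    - {"dx": 3.4, "dy": -1.4}
    - {"dx": 3.4, "dy": -1.4}
    - {"dx": 3.4, "dy": -1.4}
    - {"rz": 10}

```text
invalid input
```

```bash
python3 - <<'E'
from h import *
from scipy.spatial.transform import Rotation as R
s=robot.read_state();print(s['time_s'],s['tcp_pos'],R.from_quat(s['orientation']).as_matrix().round(3).tolist(),s['joint_pos'])
c=get_calibration('wrist');im=camera('wrist');save('w1',im);np.save('w1.npy',c['pose']);print(c['mtx'])
print(onz(get_calibration('side'),265,178,.008))
E
```

```text
0.1 [ 0.12873396 -0.50869906  0.23056394] [[0.969, 0.245, -0.0], [0.245, -0.969, 0.001], [0.0, -0.001, -1.0]] [-1.39330642e+00  5.27791329e-02  1.40160320e+00 -1.47218886e-05
  1.68860926e+00 -7.03260451e-02]
[[363.83068924   0.         283.19243416]
 [  0.         363.83068924 209.68819792]
 [  0.           0.           1.        ]]
[ 0.49610246 -0.39894381  0.008     ]
```

View pics/w1.png

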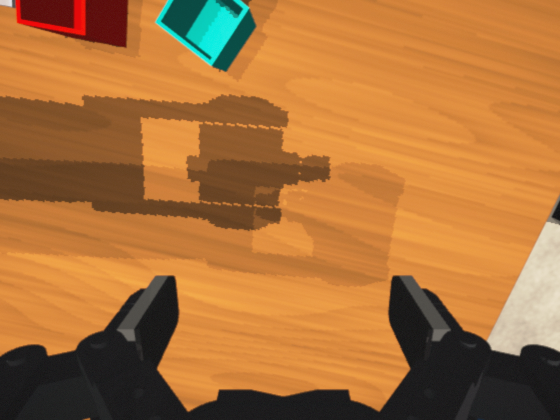

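The move was refused, probably because every row needs all its keys. The picture is of the start pose: fingers at (165,310) and (410,310), decoys at the top.

Call:
play_rows:
  motion:
    - {"dx": 3.4, "dy": -1.4, "dz": 0, "rx": 0, "ry": 0, "rz": 0, "gripper": 100}
    - {"dx": 3.4, "dy": -1.4, "dz": 0, "rx": 0, "ry": 0, "rz": 0, "gripper": 100}
    - {"dx": 3.4, "dy": -1.4, "dz": 0, "rx": 0, "ry": 0, "rz": 0, "gripper": 100}
    - {"dx": 3.4, "dy": -1.4, "dz": 0, "rx": 0, "ry": 0, "rz": 0, "gripper": 100}
    - {"dx": 3.4, "dy": -1.4, "dz": 0, "rx": 0, "ry": 0, "rz": 0, "gripper": 100}
    - {"dx": 3.4, "dy": -1.4, "dz": 0, "rx": 0, "ry": 0, "rz": 0, "gripper": 100}
    - {"dx": 3.4, "dy": -1.4, "dz": 0, "rx": 0, "ry": 0, "rz": 0, "gripper": 100}
    - {"dx": 3.4, "dy": -1.4, "dz": 0, "rx": 0, "ry": 0, "rz": 0, "gripper": 100}
    - {"dx": 3.4, "dy": -1.4, "dz": 0, "rx": 0, "ry": 0, "rz": 0, "gripper": 100}
    - {"dx": 3.4, "dy": -1.4, "dz": 0, "rx": 0, "ry": 0, "rz": 0, "gripper": 100}
    - {"dx": 3.4, "dy": -1.4, "dz": 0, "rx": 0, "ry": 0, "rz": 0, "gripper": 100}
    - {"dx": 0, "dy": 0, "dz": 0, "rx": 0, "ry": 0, "rz": 10, "gripper": 100}

```text
time_s: 1.65
tcp_pos: [0.4549, -0.2663, 0.2307]
orientation: [0.999, 0.036, -0.0, -0.0]
force: [-0.9, 0.3, 0.1]
finger_gap: 0.998
```

```bash
python3 - <<'E'
from h import *
s=robot.read_state();print(s['time_s'],s['tcp_pos'],s['orientation'])
c=get_calibration('wrist');im=camera('wrist');save('w2',im);np.save('w2.npy',c['pose'])
for p in [(.484,-.244,.083),(.53,-.24,.087),(.596,.163,.108)]:print(proj(c,p))
h=cv2.cvtColor(im,cv2.COLOR_RGB2HSV);m=cv2.inRange(h,(22,180,60),(34,255,255))
for k in cv2.findContours(m,0,2)[0]:
    if cv2.contourArea(k)>300: print(cv2.boundingRect(k),cv2.approxPolyDP(cv2.convexHull(k),5,True)[:,0].tolist())
E
```

```text
1.65 [ 0.45494751 -0.26625728  0.23065317] [ 9.99339795e-01  3.63271985e-02 -3.31304252e-04 -4.46335866e-04]
[257.92922188 155.86381065]
[255.47967298  95.37335913]
[-392.51800378  -66.40639098]
(229, 122, 64, 49) [[292, 169], [229, 124], [291, 122]]
(39, 113, 74, 79) [[46, 113], [111, 132], [100, 191], [39, 173]]
```

View pics/w2.png

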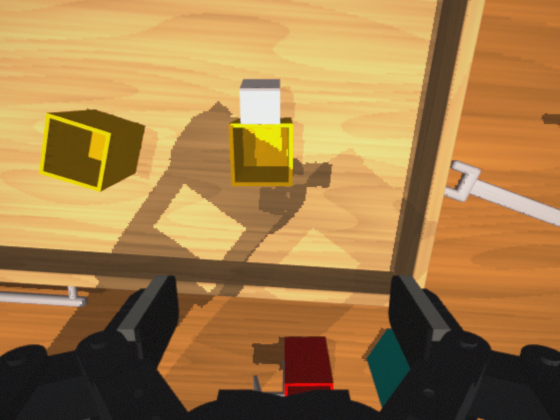

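Wrist view: cup rim corners are (230,124), (292,122), (294,185) and (230,186). The hook points up in the image, and the plain cup is at left.

```bash
python3 - <<'E'
from h import *
from scipy.spatial.transform import Rotation as R
c=get_calibration('wrist')
P=np.array([onz(c,*p,.083) for p in [(230,124),(292,122),(294,185),(230,186)]]);ce=P.mean(0)
e=[P[0]-P[3],P[1]-P[2]];print(P.round(4).tolist(),ce,[np.degrees(np.arctan2(v[1],v[0])) for v in e])
e=P[0]-P[1];print(np.degrees(np.arctan2(-e[0],e[1])))
H=np.array([onz(c,*p,.087) for p in [(244,90),(280,90)]]);print(H)
s=robot.read_state();M=R.from_quat(s['orientation']).as_matrix();print(M.T@(ce-s['tcp_pos']),np.degrees(np.arctan2(M[1,0],M[0,0])))
E
```

```text
[[0.5069, -0.2222, 0.083], [0.5116, -0.2703, 0.083], [0.4615, -0.2756, 0.083], [0.4572, -0.2232, 0.083]] [ 0.48430671 -0.24783425  0.083     ] [np.float64(1.1502445116881292), np.float64(5.962193372846069)]
5.484066403945996
[[ 0.53280606 -0.23272828  0.087     ]
 [ 0.53453339 -0.25960299  0.087     ]]
[ 0.03132016 -0.01711193  0.14770416] 3.6164458251444356
```

Call:
play_rows:
  motion:
    - {"dx": 1.6, "dy": -0.8, "dz": 0, "rx": 0, "ry": 0, "rz": 0, "gripper": 100}
    - {"dx": 1.5, "dy": -0.9, "dz": 0, "rx": 0, "ry": 0, "rz": 0, "gripper": 100}
    - {"dx": 0, "dy": 0, "dz": 3, "rx": 0, "ry": 0, "rz": 0, "gripper": 100}
    - {"dx": 0, "dy": 0, "dz": 3, "rx": 0, "ry": 0, "rz": 0, "gripper": 100}
    - {"dx": 0, "dy": 0, "dz": 3, "rx": 0, "ry": 0, "rz": 0, "gripper": 100}
    - {"dx": 0, "dy": 0, "dz": 3, "rx": 0, "ry": 0, "rz": 0, "gripper": 100}
    - {"dx": 0, "dy": 0, "dz": 3, "rx": 0, "ry": 0, "rz": 0, "gripper": 100}
    - {"dx": 0, "dy": 0, "dz": 3.2, "rx": 0, "ry": 0, "rz": 0, "gripper": 100}
    - {"dx": 0, "dy": 0, "dz": 0, "rx": 0, "ry": 0, "rz": 0, "gripper": 100}

```text
time_s: 2.82
tcp_pos: [0.4822, -0.2474, 0.0467]
orientation: [0.999, 0.037, -0.002, -0.002]
force: [-1.1, -0.3, 0.9]
finger_gap: 1.0
```

Call:
play_rows:
  motion:
    - {"dx": 0, "dy": 0, "dz": 0, "rx": 0, "ry": 0, "rz": 0, "gripper": 0}
    - {"dx": 0, "dy": 0, "dz": 0, "rx": 0, "ry": 0, "rz": 0, "gripper": 0}
    - {"dx": 0, "dy": 0, "dz": 0, "rx": 0, "ry": 0, "rz": 0, "gripper": 0}
    - {"dx": 0, "dy": 0, "dz": 0, "rx": 0, "ry": 0, "rz": 0, "gripper": 0}
    - {"dx": 0, "dy": 0, "dz": 0, "rx": 0, "ry": 0, "rz": 0, "gripper": 0}
    - {"dx": 0, "dy": 0, "dz": 0, "rx": 0, "ry": 0, "rz": 0, "gripper": 0}
    - {"dx": 0, "dy": 0, "dz": 0, "rx": 0, "ry": 0, "rz": 0, "gripper": 0}
    - {"dx": 0, "dy": 0, "dz": 0, "rx": 0, "ry": 0, "rz": 0, "gripper": 0}

```text
time_s: 3.82
tcp_pos: [0.4844, -0.2493, 0.0513]
orientation: [0.999, 0.037, 0.002, 0.001]
force: [0.4, 1.4, 6.2]
finger_gap: 0.57
```

Call:
play_rows:
  motion:
    - {"dx": 0, "dy": 0, "dz": -1, "rx": 0, "ry": 0, "rz": 0, "gripper": 0}
    - {"dx": 0, "dy": 0, "dz": -2.5, "rx": 0, "ry": 0, "rz": 0, "gripper": 0}
    - {"dx": 0, "dy": 0, "dz": -3, "rx": 0, "ry": 0, "rz": 0, "gripper": 0}
    - {"dx": 0, "dy": 0, "dz": -3, "rx": 0, "ry": 0, "rz": 0, "gripper": 0}
    - {"dx": 0, "dy": 0, "dz": -1.5, "rx": 0, "ry": 0, "rz": 0, "gripper": 0}
    - {"dx": 0, "dy": 0, "dz": 0, "rx": 0, "ry": 0, "rz": 0, "gripper": 0}

```text
time_s: 4.58
tcp_pos: [0.4835, -0.2489, 0.1601]
orientation: [0.999, 0.037, 0.001, 0.001]
force: [-0.3, 0.8, -1.6]
finger_gap: 0.575
```

Call:
play_rows:
  motion:
    - {"dx": 0.4, "dy": -2, "dz": 0, "rx": 0, "ry": 0, "rz": 0, "gripper": 0}
    - {"dx": 0.4, "dy": -3.5, "dz": 0, "rx": 0, "ry": 0, "rz": 0, "gripper": 0}
    - {"dx": 0.4, "dy": -4, "dz": 0, "rx": 0, "ry": 0, "rz": 0, "gripper": 0}
    - {"dx": 0.4, "dy": -4, "dz": 0, "rx": 0, "ry": 0, "rz": 0, "gripper": 0}
    - {"dx": 0.5, "dy": -4, "dz": 0, "rx": 0, "ry": 0, "rz": 0, "gripper": 0}
    - {"dx": 0.5, "dy": -4, "dz": 0, "rx": 0, "ry": 0, "rz": 0, "gripper": 0}
    - {"dx": 0.5, "dy": -4, "dz": 0, "rx": 0, "ry": 0, "rz": 0, "gripper": 0}
    - {"dx": 0.5, "dy": -4, "dz": 0, "rx": 0, "ry": 0, "rz": 0, "gripper": 0}
    - {"dx": 0.5, "dy": -4, "dz": 0, "rx": 0, "ry": 0, "rz": 0, "gripper": 0}
    - {"dx": 0.5, "dy": -3.5, "dz": 0, "rx": 0, "ry": 0, "rz": 0, "gripper": 0}
    - {"dx": 0.5, "dy": -3.5, "dz": 0, "rx": 0, "ry": 0, "rz": 2, "gripper": 0}
    - {"dx": 0, "dy": 0, "dz": 0, "rx": 0, "ry": 0, "rz": 0, "gripper": 0}

```text
time_s: 6.08
tcp_pos: [0.5031, 0.1615, 0.1576]
orientation: [1.0, 0.021, -0.001, 0.0]
force: [0.1, -0.4, -2.6]
finger_gap: 0.576
```

```bash
python3 - <<'E'
from h import *
from scipy.spatial.transform import Rotation as R
im=camera('wrist');d=camera('side');sc=camera('scene');save('w3',im);save('d3',d);save('s3',sc)
s=robot.read_state();print(s['time_s'],s['tcp_pos'],R.from_quat(s['orientation']).as_matrix().round(3).tolist(),s['finger_gap'],s['force'])
c=get_calibration('wrist');np.save('w3.npy',c['pose'])
o=np.zeros((600,800,3),np.uint8)
o[:420,:400]=cv2.resize(im,(560,420))[:,80:480]
o[:300,400:]=cv2.resize(d[170:370,130:330],(400,300)) if 0 else cv2.resize(d[140:365,100:400],(400,300))
o[300:,400:]=cv2.resize(sc[150:375,150:450],(400,300))
save('c3',o)
E
```

```text
6.225 [0.50379575 0.15867751 0.15832668] [[0.999, 0.039, -0.002], [0.039, -0.999, -0.001], [-0.002, 0.001, -1.0]] 0.5749381183971742 [ 0.44884738 -0.88761193 -1.62100091]
```

View pics/c3.png

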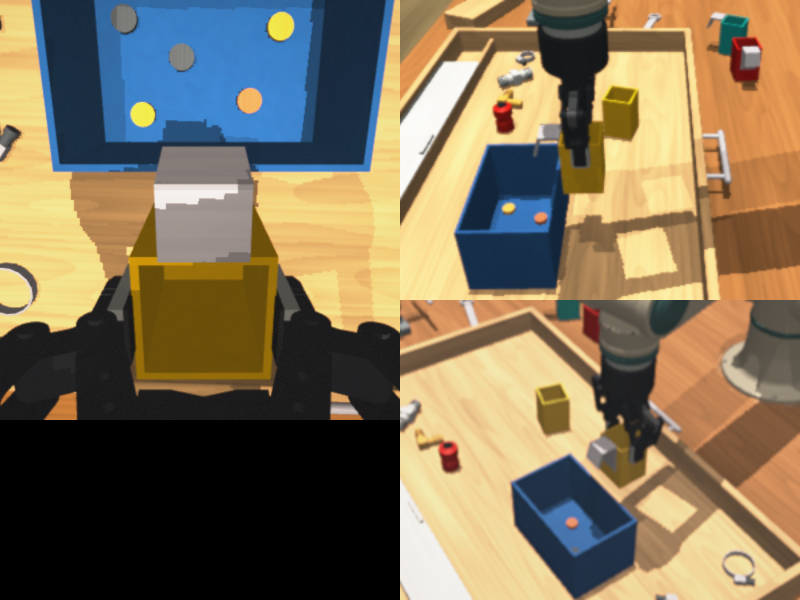

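Wrist view (crop x + 80): rim near edge runs from (133,172) to (451,170). The hook's bridge end edge is at about (237,184)–(334,182) and the cup is squarely held.

```bash
python3 - <<'E'
from h import *
c=get_calibration('wrist');s=robot.read_state();t=s['tcp_pos'];u=t[2]-.0433
a,b=onz(c,133,172,.108),onz(c,451,170,.108);print('rim',a,b,np.linalg.norm(a-b),(a+b)/2,np.degrees(np.arctan2(-(a-b)[0],(a-b)[1])))
p,q=onz(c,237,184,u+.079),onz(c,334,182,u+.079);print('hook end',p,q,np.linalg.norm(p-q),(p+q)/2)
p,q=onz(c,237,262,u+.079),onz(c,330,262,u+.079);print('strap',p,q,np.linalg.norm(p-q))
P=np.array([onz(c,*k,u+.075) for k in[(210,257),(357,257),(357,379),(213,379)]]);print('cup',P.round(4),P.mean(0));print(t)
E
```

```text
rim [0.53809512 0.24068603 0.108     ] [0.54600603 0.06964874 0.108     ] 0.17122014352809967 [0.54205057 0.15516738 0.108     ] 2.6481875221227713
hook end [0.55490506 0.17431972 0.19402668] [0.55668746 0.14512224 0.19402668] 0.02925183072221898 [0.55579626 0.15972098 0.19402668]
strap [0.52900723 0.17428243 0.19402668] [0.53020361 0.14423897 0.19402668] 0.030067266920219375
cup [[0.5285 0.1838 0.19  ]
 [0.5305 0.1347 0.19  ]
 [0.4805 0.1297 0.19  ]
 [0.4783 0.1837 0.19  ]] [0.50446212 0.15796531 0.19002668]
[0.50379575 0.15867751 0.15832668]
```

Everything agrees: rim mid-wall at x≈0.544, hook mid-gap at about 0.542. Shift +2 mm and lower.

Call:
play_rows:
  motion:
    - {"dx": 0.2, "dy": 0, "dz": 1, "rx": 0, "ry": 0, "rz": 0, "gripper": 0}
    - {"dx": 0, "dy": 0, "dz": 1.5, "rx": 0, "ry": 0, "rz": 0, "gripper": 0}
    - {"dx": 0, "dy": 0, "dz": 1.2, "rx": 0, "ry": 0, "rz": 0, "gripper": 0}
    - {"dx": 0, "dy": 0, "dz": 1, "rx": 0, "ry": 0, "rz": 0, "gripper": 0}
    - {"dx": 0, "dy": 0, "dz": 1, "rx": 0, "ry": 0, "rz": 0, "gripper": 0}
    - {"dx": 0, "dy": 0, "dz": 0.8, "rx": 0, "ry": 0, "rz": 0, "gripper": 0}
    - {"dx": 0, "dy": 0, "dz": 0.7, "rx": 0, "ry": 0, "rz": 0, "gripper": 0}
    - {"dx": 0, "dy": 0, "dz": 0.4, "rx": 0, "ry": 0, "rz": 0, "gripper": 0}
    - {"dx": 0, "dy": 0, "dz": 0, "rx": 0, "ry": 0, "rz": 0, "gripper": 0}
    - {"dx": 0, "dy": 0, "dz": 0, "rx": 0, "ry": 0, "rz": 0, "gripper": 0}

```text
time_s: 7.48
tcp_pos: [0.5067, 0.159, 0.0836]
orientation: [1.0, 0.019, 0.0, -0.0]
force: [0.4, 0.0, -1.1]
finger_gap: 0.577
```

Call:
play_rows:
  motion:
    - {"dx": 0, "dy": 0, "dz": 0.3, "rx": 0, "ry": 0, "rz": 0, "gripper": 0}
    - {"dx": 0, "dy": 0, "dz": 0.2, "rx": 0, "ry": 0, "rz": 0, "gripper": 0}
    - {"dx": 0, "dy": 0, "dz": 0, "rx": 0, "ry": 0, "rz": 0, "gripper": 0}

```text
time_s: 7.85
tcp_pos: [0.5063, 0.1589, 0.078]
orientation: [1.0, 0.019, -0.0, 0.0]
force: [0.2, 0.6, -2.4]
finger_gap: 0.573
```

```bash
python3 - <<'E'
from h import *
im=camera('wrist');d=camera('side');sc=camera('scene')
s=robot.read_state();print(s['time_s'],s['tcp_pos'],s['force'])
o=np.zeros((600,800,3),np.uint8)
o[:420,:400]=im[:,80:480]
o[:300,400:]=cv2.resize(d[230:342,120:270],(400,300))
o[300:,400:]=cv2.resize(sc[230:342,220:370],(400,300))
save('c4',o)
E
```

```text
8.0 [0.50652574 0.15898179 0.07831368] [-0.55854098 -0.18313549 -2.86244758]
```

View pics/c4.png

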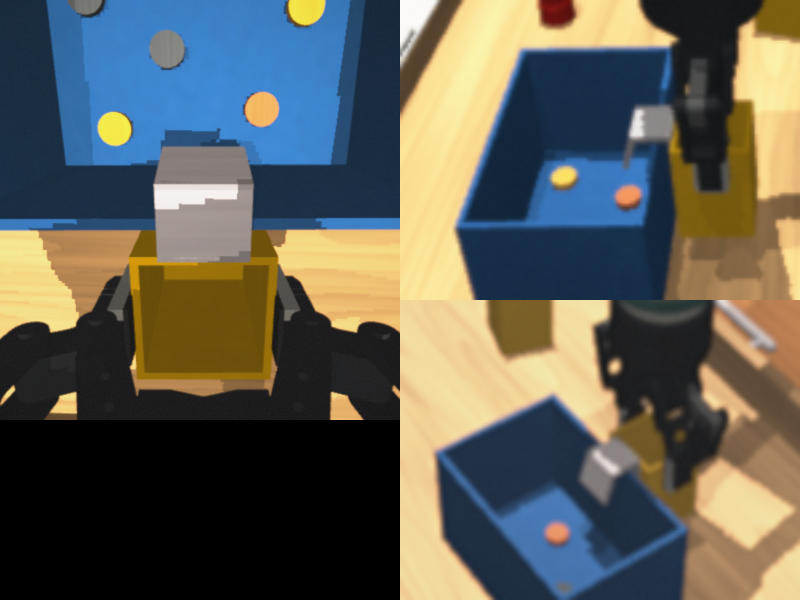

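The tongue is inside the bin and the rim (row ~225) lies in the gap, between hook rows 184 and 262. Lower a little more.

Call:
play_rows:
  motion:
    - {"dx": 0, "dy": 0, "dz": 0.1, "rx": 0, "ry": 0, "rz": 0, "gripper": 0}
    - {"dx": 0, "dy": 0, "dz": 0.1, "rx": 0, "ry": 0, "rz": 0, "gripper": 0}
    - {"dx": 0, "dy": 0, "dz": 0, "rx": 0, "ry": 0, "rz": 0, "gripper": 0}
    - {"dx": 0, "dy": 0, "dz": 0, "rx": 0, "ry": 0, "rz": 0, "gripper": 0}

```text
time_s: 8.5
tcp_pos: [0.5066, 0.159, 0.0764]
orientation: [1.0, 0.019, 0.0, 0.0]
force: [-0.8, 0.2, -0.1]
finger_gap: 0.574
```

Call:
play_rows:
  motion:
    - {"dx": 0, "dy": 0, "dz": 0, "rx": 0, "ry": 0, "rz": 0, "gripper": 65}
    - {"dx": 0, "dy": 0, "dz": 0, "rx": 0, "ry": 0, "rz": 0, "gripper": 75}
    - {"dx": 0, "dy": 0, "dz": 0, "rx": 0, "ry": 0, "rz": 0, "gripper": 100}
    - {"dx": 0, "dy": 0, "dz": 0, "rx": 0, "ry": 0, "rz": 0, "gripper": 100}
    - {"dx": 0, "dy": 0, "dz": 0, "rx": 0, "ry": 0, "rz": 0, "gripper": 100}
    - {"dx": 0, "dy": 0, "dz": 0, "rx": 0, "ry": 0, "rz": 0, "gripper": 100}
    - {"dx": 0, "dy": 0, "dz": 0, "rx": 0, "ry": 0, "rz": 0, "gripper": 100}

```text
time_s: 9.38
tcp_pos: [0.5065, 0.159, 0.0763]
orientation: [1.0, 0.019, 0.0, 0.0]
force: [-0.4, -0.5, 0.2]
finger_gap: 1.003
```

```bash
python3 - <<'E'
from h import *
im=camera('wrist');d=camera('side');sc=camera('scene')
s=robot.read_state();print(s['time_s'],s['tcp_pos'],s['force'],s['finger_gap'])
o=np.zeros((600,800,3),np.uint8)
o[:420,:400]=im[:,80:480]
o[:300,400:]=cv2.resize(d[230:342,120:270],(400,300))
o[300:,400:]=cv2.resize(sc[230:342,220:370],(400,300))
save('c5',o)
E
```

```text
9.525 [0.50649273 0.15895241 0.07628157] [-0.14420246  0.25747127  0.27842416] 0.9990564420278543
```

View pics/c5.png

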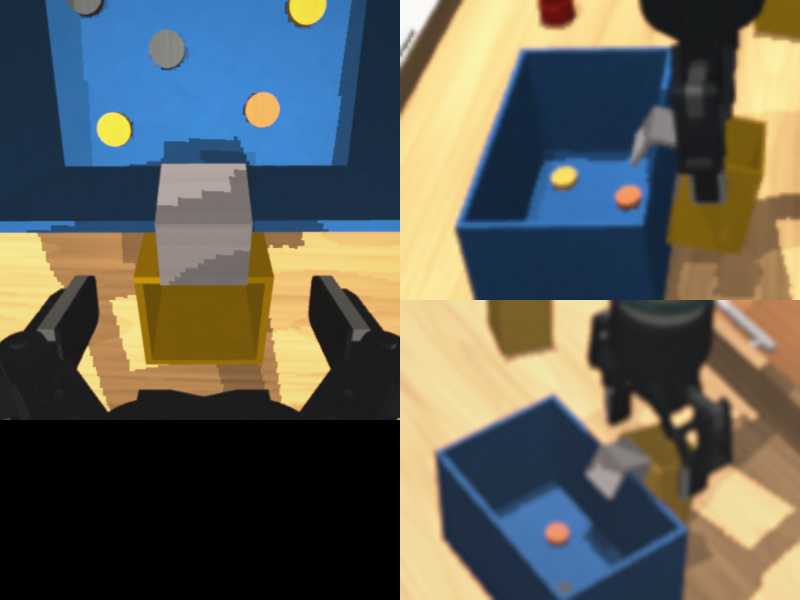

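The cup now hangs by itself with a slight lean, tongue inside, and the fingers are clear on both sides. Retreating straight up.

Call:
play_rows:
  motion:
    - {"dx": 0, "dy": 0, "dz": -1, "rx": 0, "ry": 0, "rz": 0, "gripper": 100}
    - {"dx": 0, "dy": 0, "dz": -2, "rx": 0, "ry": 0, "rz": 0, "gripper": 100}
    - {"dx": 0, "dy": 0, "dz": -3, "rx": 0, "ry": 0, "rz": 0, "gripper": 100}
    - {"dx": 0, "dy": 0, "dz": -3, "rx": 0, "ry": 0, "rz": 0, "gripper": 100}
    - {"dx": 0, "dy": 0, "dz": -3, "rx": 0, "ry": 0, "rz": 0, "gripper": 100}
    - {"dx": 0, "dy": 0, "dz": -3, "rx": 0, "ry": 0, "rz": 0, "gripper": 100}
    - {"dx": 0, "dy": 0, "dz": -1, "rx": 0, "ry": 0, "rz": 0, "gripper": 100}
    - {"dx": 0, "dy": 0, "dz": 0, "rx": 0, "ry": 0, "rz": 0, "gripper": 100}
    - {"dx": 0, "dy": 0, "dz": 0, "rx": 0, "ry": 0, "rz": 0, "gripper": 100}
    - {"dx": 0, "dy": 0, "dz": 0, "rx": 0, "ry": 0, "rz": 0, "gripper": 100}

```text
time_s: 10.78
tcp_pos: [0.5061, 0.1589, 0.235]
orientation: [1.0, 0.019, -0.001, 0.0]
force: [-0.2, 0.2, 0.3]
finger_gap: 0.999
```

```bash
python3 - <<'E'
from h import *
im=camera('wrist');d=camera('side');sc=camera('scene');im2=camera('wrist')
s=robot.read_state();print(s['time_s'],s['tcp_pos'],s['force'],'moved px',(np.abs(im.astype(int)-im2).max(2)>40).sum())
m=cv2.inRange(cv2.cvtColor(d,cv2.COLOR_RGB2HSV),(22,180,40),(34,255,255))
print([cv2.boundingRect(k) for k in cv2.findContours(m,0,2)[0] if cv2.contourArea(k)>100])
o=np.zeros((600,800,3),np.uint8)
o[:420,:400]=im[:,80:480]
o[:300,400:]=cv2.resize(d[180:330,120:320],(400,300))
o[300:,400:]=cv2.resize(sc[200:350,210:410],(400,300))
save('c6',o)
E
```

```text
10.975 [0.50639427 0.15897503 0.23590049] [-0.11068919 -0.1157883   0.12249835] moved px 1417
[(221, 272, 35, 52), (252, 205, 26, 39)]
```

View pics/c6.png

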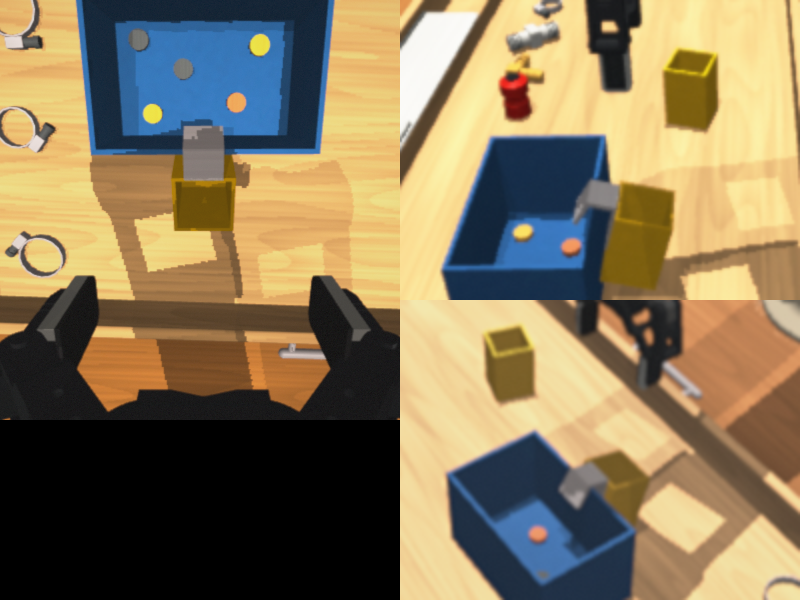

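It hangs on the middle of the near rim, leaning about 10°, and the plain cup hasn't moved. I'll let the arm settle, then hand in.

Call:
play_rows:
  motion:
    - {"dx": 0, "dy": 0, "dz": 0, "rx": 0, "ry": 0, "rz": 0, "gripper": 100}
    - {"dx": 0, "dy": 0, "dz": 0, "rx": 0, "ry": 0, "rz": 0, "gripper": 100}
    - {"dx": 0, "dy": 0, "dz": 0, "rx": 0, "ry": 0, "rz": 0, "gripper": 100}
    - {"dx": 0, "dy": 0, "dz": 0, "rx": 0, "ry": 0, "rz": 0, "gripper": 100}
    - {"dx": 0, "dy": 0, "dz": 0, "rx": 0, "ry": 0, "rz": 0, "gripper": 100}
    - {"dx": 0, "dy": 0, "dz": 0, "rx": 0, "ry": 0, "rz": 0, "gripper": 100}
    - {"dx": 0, "dy": 0, "dz": 0, "rx": 0, "ry": 0, "rz": 0, "gripper": 100}
    - {"dx": 0, "dy": 0, "dz": 0, "rx": 0, "ry": 0, "rz": 0, "gripper": 100}

```text
time_s: 11.98
tcp_pos: [0.5065, 0.159, 0.2363]
orientation: [1.0, 0.019, -0.0, 0.0]
force: [-0.1, 0.1, -0.1]
finger_gap: 1.002
```

```bash
python3 - <<'E'
from h import *
a=camera('side').astype(int);b=camera('side');print('moved px',(np.abs(a-b).max(2)[240:]>40).sum())
print(robot.close_job())
E
```

```text
moved px 0
the job is handed in; nothing more can be done
None
```

The yellow hook cup now hangs by its hook near the middle of the bin's near long rim, and I handed the job in at about 12 s of the 40 s allowed. I gripped the cup from above, carried it over the plain cup, lowered the hook onto the rim, let go and moved straight up.

**Last checks:**
- **Placement:** the final pictures show the cup outside the bin with the tongue inside, leaning roughly 10° and well away from the corners. I judged the lean and height by eye and did not measure the cup's final pose.
- **At rest:** two side views just before hand-in showed no change in the part with the bin and hung cup. An earlier pair of wrist pictures did differ (1417 pixels). I put that down to the arm still settling and did not look into it further.
- **Robot clear:** the gripper was about 16 cm above where it released the cup, with force readings near zero.
- **Plain cup:** it looks unmoved in the final pictures.

The first move call was refused because its rows left out some values, so the arm did not move on that call.

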